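# Seat the stepped arm bracket on the build block and check it for rocking

### The arm

A 6-joint arm with a two-finger parallel gripper is mounted at the origin on the work surface. World frame = base frame: x ahead of the robot, y to its left, z up, the work surface at z = 0. Lengths are in m, angles in rad, forces in N, time in s.
With the tool pointing down it reaches from about 0.375 to 0.9 m from the base axis. Payload 3.1 kg.
Tool frame: the origin (TCP) lies at the very end of the fingers, on their centre line; the grasp point (between the pads) lies 19 mm behind it (manip.pinch_z is the distance from the TCP to the grasp point, in m); z points along the fingers, y is the direction in which the jaws open and shut (so a half turn about z gives the same grasp; the last joint's range is limited). The gripper opens to 85 mm and grips with 20 to 120 N. Pads are 22 mm wide; open, the fingers measure 114 mm over their backs; the gripper's body (76 mm by 85 mm) begins 54 mm behind the grasp point. The pads swing forward as they close: fully open they stand 13 mm farther back than shut.
Start: joints at [-1.423, 0.527, 1.433, -0, 1.181, -0.178], TCP at [0.201, -0.592, 0.231] pointing down, gripper open.
Joint ranges: [-3.08, 3.08], [-0.75, 2.2], [0.22, 2.44], [-1.43, 4.57], [0, 2.65], [-2.85, 2.85]. Speed limits (rad/s): [2.79, 2.79, 3.14, 3.14, 3.14, 3.14].

### API

Orientations are given as a unit quaternion [x, y, z, w].
In Python, from station import manip gives the robot as it stands.
- The arm moves only by the tool drive_tool, never from a script. Its argument "increments" is a list of rows, each a list of 7 numbers: the closure in counts, from 0 (fully open) to 255 (shut), then the shift along the tool's x, y, z in cm, then the turn, a rotation vector about the tool's x, y, z in rad. A call has 1 to 20 rows; each row is the pose to reach, as a shift and turn from the pose commanded when the call began, along the tool's axes at that moment; what a row does not reach only later rows make up. A row lasts 1/10 s, in which the tool goes at most 50 mm and 8.59 degrees, less where a joint would pass 70% of its speed; a pose out of reach is approached as far as the arm can. A call with a gripper value outside its range is refused whole. The fingers move at their own pace and stop on an object; "force" is the grip in N (left out, the last holds). Time passes only in rows, so rows that repeat a pose let the fingers close. It gives the time, the measured TCP pose, the force and the opening at its end, in the units of the state.
- manip.sense(): the state, without advancing time (a new reading comes with each control period).
- manip.snapshot(name): name is "scene" or "top" or "wrist"; returns the picture (480x640x3 uint8, red, green, blue); there is no depth.
- manip.camera_model(name): a dict with "mtx" (3x3 intrinsics, pixels), "k1" (the pictures are not rectified: a ray, as slopes to the right and down, at radius r is drawn at 1 + k1 r^2 times it, then the intrinsics apply), "cam_to_world" (4x4, takes a point from camera to world coordinates). Camera axes: x right, y down, z forward; pixel columns grow to the right and rows downward; lengths in m; the calibration is good to about 2 mm. A picture is of the moment at which its call begins: read the wrist's pose just before it. camera_model takes no time and is no camera call; for the wrist camera it gives the pose at the moment of the call.
- manip.sign_off(): hands the job in, once; it reports no verdict.
The state is a dict: "t": time; "q": joint angles; "qd": joint speeds; "tau": joint torques, N m; "tcp_pos": TCP position; "tool_rot": TCP orientation; "force": force on the tool from outside, world axes, zero at the start; "ft_torque": the same for the moment, N m; "finger_gap": opening from 0.0 (shut) to 1.0 (fully open).
Only numpy, scipy, OpenCV 4.12 (cv2) and the standard library are available. Lean on these libraries where they do the work, as an engineer would, in place of code of your own. Each camera call takes 0.05 s, during which the arm holds its last target. There are 200 camera calls.

### The job

On this drone assembly bench, pick up the stepped bracket whose nose overhangs highest (not its low-nosed lookalike) and set it down without dropping it, level and squarely in the middle of the aluminium step block, in the one pose in which it cannot rock: foot standing on the low deck, at least half of its nose resting on the high step. Let go, then press down on top of the nose with the closed fingertips for a moment to check that it does not rock, and leave it there, touching nothing. Do not disturb the low-nosed bracket.

Things in the scene. Friction and masses are not known exactly. Their poses are not given: they have to be found in the camera images.
- bracket_grip (a point): Point to grip on the grey plastic bracket to place. Foot 50 long x 36 wide x 26 mm high; on it a 14 mm bar (top 40 mm above the sole) that overhangs the foot's front by 60 mm: the nose. On the bar an upright lug, 44 long (x), 14 thick (y), up to 78 mm: grip it across y, above the bar. Point: lug's centre line, 62 mm above the sole, 16 mm behind the foot's front. x to the nose, z up. Starts upright.
- bracket_nose (a point): Where to press: top of that bracket's nose, on its centre line, 45 mm ahead of the foot's front face, 15 mm short of the nose tip, 40 mm above the sole (61 mm ahead of and 22 mm below the grip point). Same axes. Standing on the bare table the bracket (0.2 kg) tips when pressed here.
- jig: Aluminium step block fixed to the table, 100 mm wide (y). On its -x side a deck 12 mm high, 90 long; on its +x side a step 38 mm high, 80 long. Origin at table height, mid-width, under the riser between them; z up. Seated, the bracket's x points along this x and its foot's front stands 0 to 30 mm (best 14) before the riser: grip point then at x -30, z 74 mm, nose point at x 31, z 52 mm.
- low_bracket_grip (a point): Lug of the lookalike, to be left alone: same grey bracket and lug, but its foot is only 12 mm high: nose 12 mm above the table, 64 mm high in all. Point 48 mm above its sole. Both brackets, and a noseless grey block with such a lug (78 mm high), swap places between starts.
Not all that is in view belongs to the job. What is shaped like the part that bears bracket_grip but orange or purple is not meant.

How it is judged:
On the way, in this order (a step that is already met when the one before it is completed fails the run):
1. the bracket stands level in its seat, foot on the deck and nose on the step, let go (x of bracket_nose in the frame of jig between 0.014 and 0.048 m and y of bracket_nose in the frame of jig between -0.02 and 0.02 m and y of bracket_grip in the frame of jig between -0.02 and 0.02 m and z of bracket_grip in the frame of jig between 0.066 and 0.082 m and angle between bracket_grip's own z axis and vertical below 0.06 rad and angle between the x axis of bracket_grip and the x axis of jig, either way round below 0.27 rad and contact force between the fingers and bracket below 0.1 N and linear speed of bracket below 0.02 m/s), for 0.3 s.
2. the fingertips press on the nose with more than 1.5 N, within 25 mm of the nose point, and the bracket stays level in its seat (x of bracket_nose in the frame of jig between 0.014 and 0.048 m and y of bracket_nose in the frame of jig between -0.02 and 0.02 m and y of bracket_grip in the frame of jig between -0.02 and 0.02 m and z of bracket_grip in the frame of jig between 0.066 and 0.082 m and angle between bracket_grip's own z axis and vertical below 0.06 rad and angle between the x axis of bracket_grip and the x axis of jig, either way round below 0.27 rad and contact force between the fingers and bracket above 1.5 N and horizontal distance between the grasp point and bracket_nose below 0.025 m), for 0.2 s.
At the end, for the whole second after the job is handed in: The stepped bracket rests, let go and still, on the step block: foot on the low deck, nose point 14 to 48 mm beyond the riser, nose and grip points within 20 mm of the centre line, x axes within 15 degrees, level within 3.4 degrees (all of step 1); the robot touches nothing.
It fails at once if the low-nosed lookalike is moved more than 30 mm (distance of low_bracket_grip from where it was at the start of the episode above 0.03 m).
It fails at once if the bracket is dropped or knocked: it moves faster than 0.6 m/s out of the fingers (linear speed of bracket above 0.6 m/s and contact force between the fingers and bracket below 0.05 N).
It also fails if it takes over 43 s, if anything falls off the work surface, if the arm or the gripper's body presses on something with over 40 N, if the wrist force passes 120 N, or if a joint passes its speed limit or range.

## Working session

There is one attempt and no reset: what is moved stays moved. The work goes in short steps, Python scripts to look and compute and a tool call to move; the robot and the scene stay as the last step left them, time stands still between calls to the robot, and variables do not carry over. Pictures are saved under pics/ and viewed, about 8 in all and at most 12, crops included, and the job is handed in when it is done.

Besides the shell and the picture viewer there is one more tool, called after "Call:" by a JSON object that holds its "name" and its "arguments", one argument or row to a line. drive_tool: Moves the arm, as the interface text tells. Its arguments: {"type":"object","properties":{"increments":{"type":"array","items":{"type":"array","items":{"type":"number"}}},"force":{"type":"number"}},"required":["increments"]}

```bash
mkdir -p pics; ls; cat > h.py <<'E'
import numpy as np, cv2
from station import manip
def ray(cm,uv):
    K=np.array(cm["mtx"]);T=np.array(cm["cam_to_world"])
    d=np.linalg.solve(K,[uv[0],uv[1],1.])[:2];r=np.hypot(*d);x=r
    for _ in range(20): x=r/(1+cm["k1"]*x*x)
    d=d*(x/r if r else 1)
    return T[:3,3],T[:3,:3]@np.r_[d,1.]
def pt(cm,uv,z):
    o,d=ray(cm,uv);return o+d*(z-o[2])/d[2]
def pix(cm,p):
    K=np.array(cm["mtx"]);T=np.array(cm["cam_to_world"])
    c=T[:3,:3].T@(np.array(p)-T[:3,3]);d=c[:2]/c[2];d=d*(1+cm["k1"]*(d@d))
    return (K@np.r_[d,1])[:2]
E
python3 - <<'E'
from h import *
for n in("scene","top"):
    im=manip.snapshot(n);cv2.imwrite(f"pics/{n}0.png",im[:,:,::-1]);c=manip.camera_model(n);print(n,np.round(c["cam_to_world"],3).tolist(),np.round(c["mtx"],0).tolist(),c["k1"])
print(manip.sense())
E
```

```text
pics
scene [[0.528, 0.438, -0.727, 1.276], [0.849, -0.291, 0.441, -0.501], [-0.018, -0.851, -0.526, 0.659], [0.0, 0.0, 0.0, 1.0]] [[505.0, 0.0, 331.0], [0.0, 505.0, 249.0], [0.0, 0.0, 1.0]] -0.04154056499764693
top [[-0.013, -0.988, 0.154, 0.36], [-0.999, 0.018, 0.027, -0.056], [-0.03, -0.154, -0.988, 0.806], [0.0, 0.0, 0.0, 1.0]] [[444.0, 0.0, 316.0], [0.0, 444.0, 238.0], [0.0, 0.0, 1.0]] -0.10978396396515089
{'t': 0.1, 'q': array([-1.42247403e+00,  5.28424198e-01,  1.43375701e+00, -3.64263054e-06,
        1.18140197e+00, -1.78493128e-01]), 'qd': array([ 0.00084496, -0.00275526, -0.0014707 , -0.00010961,  0.0006757 ,
       -0.00148296]), 'tau': array([ 3.50650071e-04, -4.43302774e+01, -1.78586322e+01, -2.52113705e-04,
        3.83791412e-03,  1.92763019e-05]), 'tcp_pos': array([ 0.20057837, -0.59126849,  0.2304056 ]), 'tool_rot': array([ 9.86678040e-01,  1.62682067e-01,  1.33292755e-05, -9.95173840e-04]), 'force': array([ 0.61396204,  0.79652491, -0.90283662]), 'ft_torque': array([ 0.03318535,  0.03615947, -0.00120813]), 'finger_gap': 1.0004111852242499}
```

View pics/scene0.png

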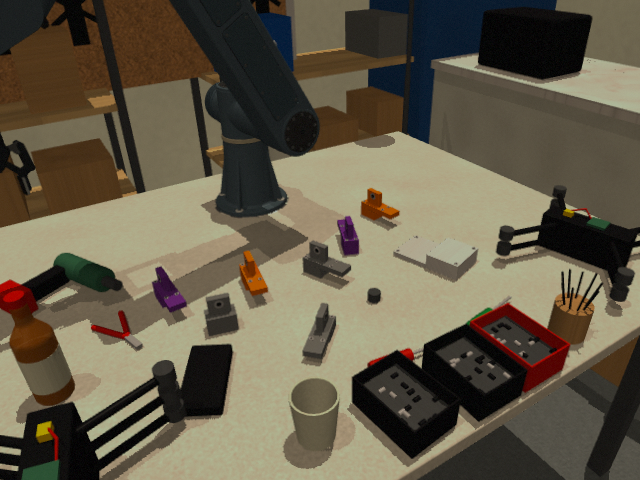

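View pics/top0.png

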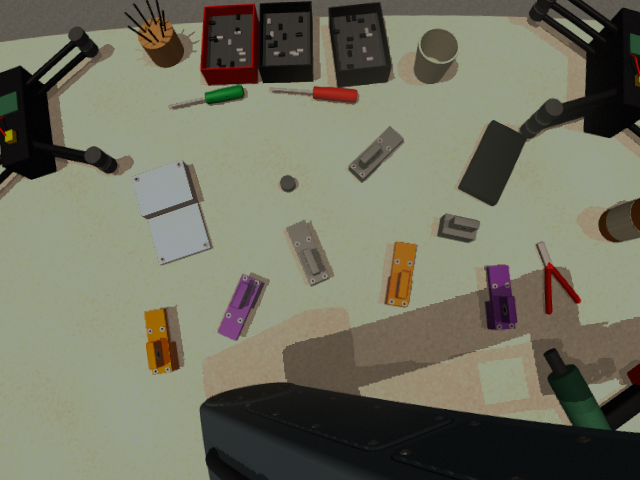

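The scene view shows three grey parts: A at scene (325,262) / top (309,252), B at scene (320,330) / top (376,153), and the noseless block at scene (220,312) / top (459,228). The jig is at top (172,213). I'll enlarge A, B and the jig to tell the two brackets apart.

```bash
python3 - <<'E'
import cv2,numpy as np
s=cv2.imread("pics/scene0.png");t=cv2.imread("pics/top0.png")
r=lambda im,x,y,w,h:cv2.convertScaleAbs(cv2.resize(im[y:y+h,x:x+w],(400,300),interpolation=cv2.INTER_CUBIC),alpha=1.5)
a=np.vstack([np.hstack([r(s,285,225,100,75),r(s,275,290,100,75)]),np.hstack([r(t,260,215,100,75),r(t,325,115,100,75)])])
cv2.imwrite("pics/c1.png",a)
b=np.hstack([r(t,115,145,120,90*1) ,r(t,115,190,120,90)]); 
b=cv2.resize(t[150:275,120:225],(588,700//1)) [:600]
cv2.imwrite("pics/c2.png",cv2.resize(t[150:270,122:222],(500,600),interpolation=cv2.INTER_CUBIC))
E
```

```text
(no output)
```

View pics/c1.png

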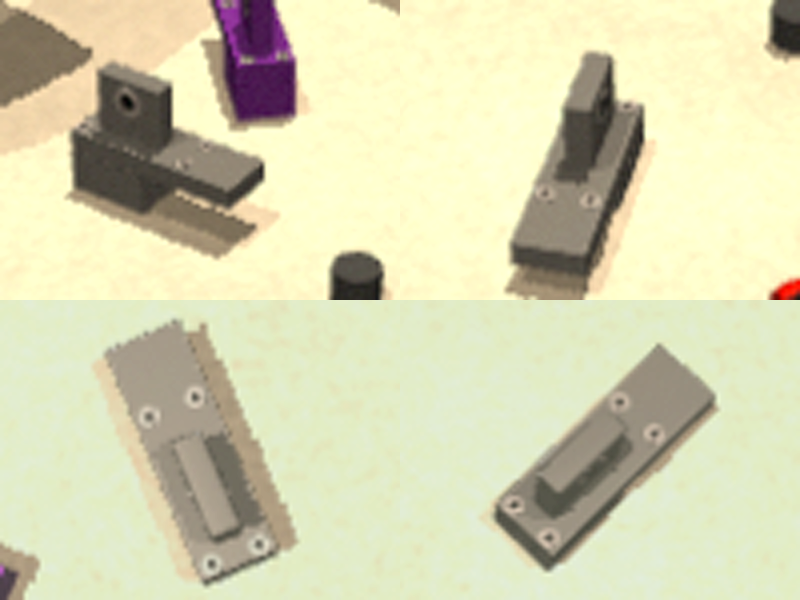

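View pics/c2.png

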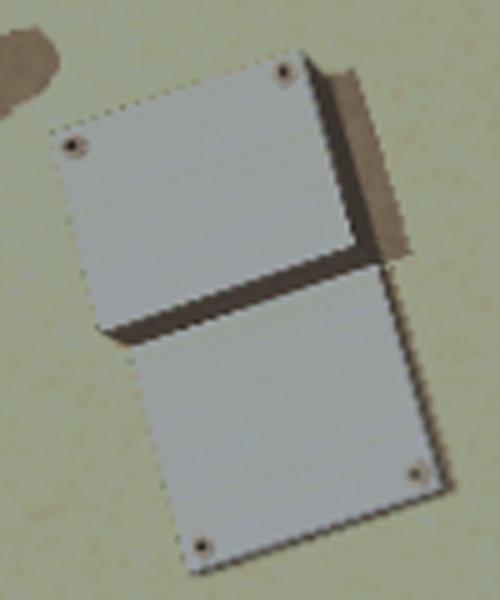

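A (scene 325,262) shows a clear gap and detached shadow under its nose. B's nose sits close to the table. I'll triangulate the nose corners to confirm this and measure the jig and A.

```bash
python3 - <<'E'
from h import *
t=manip.camera_model("top");s=manip.camera_model("scene")
def tri(a,b):
    o1,d1=ray(t,a);o2,d2=ray(s,b)
    k=np.linalg.lstsq(np.c_[d1,-d2],o2-o1,rcond=None)[0];p,q=o1+k[0]*d1,o2+k[1]*d2
    return np.round((p+q)/2,4),round(np.linalg.norm(p-q),4)
print("A",tri((286.2,227.5),(342.5,273)),tri((305,220),(351,265)),"lug",tri((311.5,261.5),(319,244)))
print("B",tri((389.5,126.2),(322,352.5)),tri((403.7,140),(303,351)))
c=lambda x,y:(260+x/4,215+(y-300)/4)
n1,n2=[pt(t,c(*u),.04) for u in((105,350),(180,320))]
b=[pt(t,c(*u),.04) for u in((203,582),(277,552))]
L=[pt(t,c(*u),.078) for u in((176,440),(195,436),(240,528),(214,538))]
print("A corners",np.round([n1,n2,*b,*L],4).tolist())
m1=(n1+n2)/2;m2=(b[0]+b[1])/2;print("axis deg",np.degrees(np.arctan2(*(m1-m2)[[1,0]])),"len",np.linalg.norm(m1-m2), "lug c",np.mean(L,0), "grip from bar", m1+(m2-m1)/np.linalg.norm(m1-m2)*.076)
f=(L[0]+L[1]-L[2]-L[3])/2;print("lug axis",np.degrees(np.arctan2(f[1],f[0])),np.linalg.norm(f))
j=lambda x,y:(122+x/5,150+y/5)
H=[pt(t,j(*u),.038) for u in((52,132),(303,52),(356,243),(100,332))]
D=[pt(t,j(*u),.012) for u in((195,573),(450,489))]
D2=[pt(t,j(*u),.012) for u in((130,343),(380,263))]
print("H",np.round(H,4).tolist(),"D",np.round(D+D2,4).tolist())
for a,b in((H[3],H[0]),(H[2],H[1]),(D[0],D2[0]),(D[1],D2[1])): v=b-a;print(np.degrees(np.arctan2(v[1],v[0])),np.linalg.norm(v))
for a,b in((H[0],H[1]),(H[3],H[2]),(D[0],D[1])): v=b-a;print("w",np.degrees(np.arctan2(v[1],v[0]))+90,np.linalg.norm(v))
print("riser mid",(H[2]+H[3])/2,(D2[0]+D2[1])/2)
E
```

```text
A (array([0.4983, 0.0109, 0.0226]), np.float64(0.0194)) (array([ 0.5159, -0.0048,  0.0546]), np.float64(0.0256)) lug (array([ 0.4363, -0.0251,  0.0763]), np.float64(0.0049))
B (array([ 0.6909, -0.1717,  0.0266]), np.float64(0.0038)) (array([ 0.665 , -0.1969,  0.0227]), np.float64(0.0048))
A corners [[0.4996, 0.0179, 0.04], [0.5124, -0.0153, 0.04], [0.3974, -0.024, 0.04], [0.4099, -0.0561, 0.04], [0.4543, -0.0151, 0.078], [0.4558, -0.023, 0.078], [0.4175, -0.0411, 0.078], [0.4135, -0.0303, 0.078]]
axis deg 22.00542015780148 len 0.11039995654001522 lug c [ 0.43527938 -0.02738584  0.078     ] grip from bar [ 0.43554711 -0.02716634  0.04      ]
lug axis 22.794587936015468 0.042935708889431226
H [[0.6021, 0.305, 0.038], [0.6295, 0.2099, 0.038], [0.5564, 0.187, 0.038], [0.5258, 0.2819, 0.038]] D [[0.4401, 0.2524, 0.012], [0.4697, 0.1571, 0.012], [0.5269, 0.2813, 0.012], [0.5552, 0.1858, 0.012]]
16.839662803197708 0.07973956776711402
17.369670464174803 0.07657566842481979
18.42950812176496 0.09156214867663301
18.592200395593448 0.09018250917501934
w 16.070141462576117 0.09896667627940682
w 17.89618236290177 0.09968304112698158
w 17.276410262605467 0.09980483451036466
riser mid [0.54113204 0.23446783 0.038     ] [0.54105949 0.23355117 0.012     ]
```

A is the target: its size fits a bar top at 40 mm and its lug top triangulates to about 76 mm, while B's nose top is only about 25 mm. Next I'll hover over A.

```bash
cat >> h.py <<'E'
from scipy.spatial.transform import Rotation as R
def inc(p,yawdeg,pitch=None):
    s=manip.sense();Rt=R.from_quat(s["tool_rot"]);c,q=np.cos(np.radians(yawdeg)),np.sin(np.radians(yawdeg))
    G=R.from_matrix(np.array([[c,q,0],[q,-c,0],[0,0,-1]]))
    return np.round(Rt.inv().apply(np.array(p)-s["tcp_pos"])*100,2),np.round((Rt.inv()*G).as_rotvec(),3)
E
python3 - <<'E'
from h import *
print(inc((.35,-.32,.22),20),inc((.4355,-.0272,.17),22.3))
E
```

```text
(array([ 22.86, -20.89,   1.09]), array([-0.002, -0.   , -0.022])) (array([ 40.35, -45.87,   6.14]), array([-0.002, -0.   , -0.062]))
```

Call:
{"name": "drive_tool", "arguments": {
  "increments": [
    [100, 22.9, -20.9, 1.1, 0, 0, -0.02],
    [100, 22.9, -20.9, 1.1, 0, 0, -0.02],
    [100, 22.9, -20.9, 1.1, 0, 0, -0.02],
    [100, 22.9, -20.9, 1.1, 0, 0, -0.02],
    [100, 22.9, -20.9, 1.1, 0, 0, -0.02],
    [100, 22.9, -20.9, 1.1, 0, 0, -0.02],
    [100, 22.9, -20.9, 1.1, 0, 0, -0.02],
    [100, 40.4, -45.9, 6.1, 0, 0, -0.062],
    [100, 40.4, -45.9, 6.1, 0, 0, -0.062],
    [100, 40.4, -45.9, 6.1, 0, 0, -0.062],
    [100, 40.4, -45.9, 6.1, 0, 0, -0.062],
    [100, 40.4, -45.9, 6.1, 0, 0, -0.062],
    [100, 40.4, -45.9, 6.1, 0, 0, -0.062],
    [100, 40.4, -45.9, 6.1, 0, 0, -0.062],
    [100, 40.4, -45.9, 6.1, 0, 0, -0.062]
  ]
}}

```text
t: 1.6
tcp_pos: [0.4361, -0.0265, 0.1699]
tool_rot: [0.981, 0.195, -0.0, 0.0]
force: [-1.1, -0.6, 0.1]
finger_gap: 0.611
```

```bash
python3 - <<'E'
from h import *
c=manip.camera_model("wrist");im=manip.snapshot("wrist")
cv2.imwrite("pics/w1.png",im[:,:,::-1]);np.save("w1.npy",im);np.savez("w1m.npz",**{k:np.array(c[k]) for k in("mtx","k1","cam_to_world")})
s=manip.sense();print(s["t"],s["tcp_pos"],s["tool_rot"],s["finger_gap"],s["force"])
a=np.radians(22.3);u=np.array([np.cos(a),np.sin(a),0]);v=np.array([-u[1],u[0],0]);g=np.array([.4355,-.0272,0])
for dx in(.022,-.022):
  for dy in(.007,-.007): print(pix(c,g+dx*u+dy*v+[0,0,.078]).round(0),end=" ")
E
```

```text
1.65 [ 0.4362573  -0.02779364  0.17019691] [ 9.80986889e-01  1.94073749e-01 -7.63168098e-05  3.11516820e-04] 0.6099176907746574 [ 0.79024954  1.05984805 -0.48924733]
[304. 210.] [327. 210.] [304. 275.] [326. 275.]
```

View pics/w1.png

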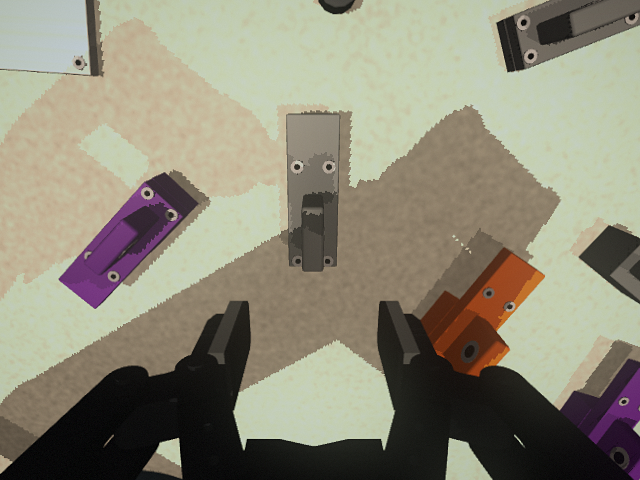

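The wrist view shows the lug top spanning about x 302–324, with its rear edge at row 271, against a prediction of 304–326 and 275. That is a 2–3 mm correction, and the fingers clear the orange part. Now I'll descend.

```bash
python3 - <<'E'
from h import *
print(inc((.4372,-.0248,.047),22.3))
E
```

```text
(array([ 0.2 , -0.25, 12.32]), array([0.001, 0.   , 0.001]))
```

Call:
{"name": "drive_tool", "arguments": {
  "increments": [
    [100, 0.2, -0.2, 4, 0, 0, 0],
    [100, 0.2, -0.2, 8, 0, 0, 0],
    [100, 0.2, -0.2, 10, 0, 0, 0],
    [100, 0.2, -0.2, 11.3, 0, 0, 0],
    [100, 0.2, -0.2, 12.3, 0, 0, 0],
    [100, 0.2, -0.2, 12.3, 0, 0, 0],
    [255, 0.2, -0.2, 12.3, 0, 0, 0],
    [255, 0.2, -0.2, 12.3, 0, 0, 0],
    [255, 0.2, -0.2, 12.3, 0, 0, 0],
    [255, 0.2, -0.2, 12.3, 0, 0, 0],
    [255, 0.2, -0.2, 12.3, 0, 0, 0],
    [255, 0.2, -0.2, 12.3, 0, 0, 0],
    [255, 0.2, -0.2, 12.3, 0, 0, 0]
  ],
  "force": 50
}}

```text
t: 2.95
tcp_pos: [0.4377, -0.0251, 0.0482]
tool_rot: [0.981, 0.193, 0.001, 0.001]
force: [-1.4, -1.5, 6.0]
finger_gap: 0.155
```

The opening of about 13 mm matches the lug thickness, so it is gripped. I'll lift it and check with the wrist camera.

Call:
{"name": "drive_tool", "arguments": {
  "increments": [
    [255, 0, 0, -0.5, 0, 0, 0],
    [255, 0, 0, -1.5, 0, 0, 0],
    [255, 0, 0, -3, 0, 0, 0],
    [255, 0, 0, -6, 0, 0, 0],
    [255, 0, 0, -9, 0, 0, 0],
    [255, 0, 0, -11, 0, 0, 0],
    [255, 0, 0, -11, 0, 0, 0],
    [255, 0, 0, -11, 0, 0, 0]
  ]
}}

```text
t: 3.75
tcp_pos: [0.4367, -0.0247, 0.1575]
tool_rot: [0.981, 0.193, 0.0, 0.0]
force: [0.4, 0.5, -2.2]
finger_gap: 0.153
```

```bash
python3 - <<'E'
from h import *
c=manip.camera_model("wrist");im=manip.snapshot("wrist")
cv2.imwrite("pics/w2.png",im[:,:,::-1])
s=manip.sense();print(s["t"],s["tcp_pos"],s["tool_rot"],s["finger_gap"],s["force"])
p=s["tcp_pos"];Rt=R.from_quat(s["tool_rot"]);sole=p[2]-.047   # nominal: sole at z 0 when tcp was .047
for n,(x,y,z) in dict(tipL=(.076,.018,.04),tipR=(.076,-.018,.04),grip=(0,0,.078)).items():
    ux=Rt.apply([1,0,0]);uy=-Rt.apply([0,1,0]);print(n,pix(c,np.r_[p[:2],sole+z]+ux*x+uy*y).round(1))
print(inc((.5124,.225,.16),17.5), inc((.475,.1,.17),20))
E
```

```text
3.8 [ 0.43617937 -0.02455695  0.15682176] [ 9.81154726e-01  1.93222315e-01 -6.36816615e-04 -3.66627736e-04] 0.15762507847819998 [ 0.56912378  0.16003834 -1.84293091]
tipL [265.6 126.2]
tipR [362.5 126.2]
grip [314.  362.8]
(array([ 16.51, -20.2 ,  -0.32]), array([-0.001,  0.001,  0.083])) (array([  8.31, -10.05,  -1.32]), array([-0.001,  0.001,  0.04 ]))
```

View pics/w2.png

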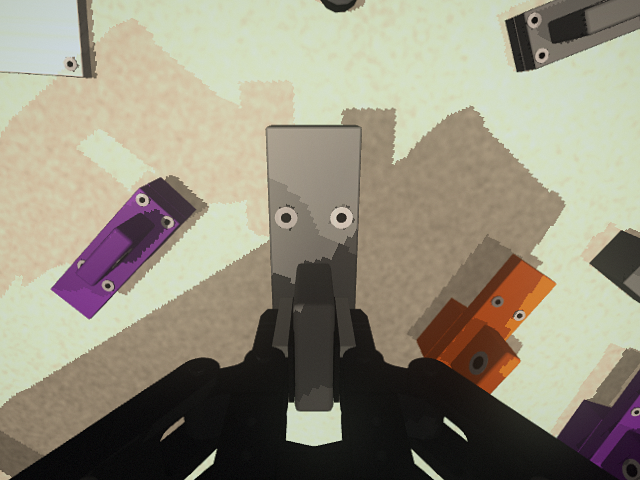

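The tip corners at (266,126) and (361,126) match the prediction, so the grip is level and aligned. Next I'll carry it over the jig.

Call:
{"name": "drive_tool", "arguments": {
  "increments": [
    [255, 2.5, -3, -0.4, 0, 0, 0.012],
    [255, 5, -6.1, -0.4, 0, 0, 0.025],
    [255, 8.3, -10.1, -0.4, 0, 0, 0.04],
    [255, 11.5, -14, -0.4, 0, 0, 0.06],
    [255, 14, -17.2, -0.4, 0, 0, 0.075],
    [255, 16, -19.5, -0.4, 0, 0, 0.082],
    [255, 16.5, -20.2, -0.4, 0, 0, 0.083],
    [255, 16.5, -20.2, -0.4, 0, 0, 0.083],
    [255, 16.5, -20.2, -0.4, 0, 0, 0.083],
    [255, 16.5, -20.2, -0.4, 0, 0, 0.083]
  ]
}}

```text
t: 4.8
tcp_pos: [0.5122, 0.2231, 0.1606]
tool_rot: [0.988, 0.152, -0.001, 0.0]
force: [-0.3, 0.5, -2.6]
finger_gap: 0.157
```

```bash
python3 - <<'E'
from h import *
c=manip.camera_model("wrist");im=manip.snapshot("wrist")
s=manip.sense();print(s["t"],s["tcp_pos"],s["tool_rot"],s["finger_gap"],s["force"])
a=np.radians(17.5);u=np.array([np.cos(a),np.sin(a),0]);v=np.array([-u[1],u[0],0]);o=np.array([.541,.234,0])
im=im[:,:,::-1].copy()
for x,y,z in((0,.05,.038),(0,-.05,.038),(.08,.05,.038),(.08,-.05,.038),(-.09,.05,.012),(-.09,-.05,.012),(0,.05,.012),(0,-.05,.012)):
    q=pix(c,o+x*u+y*v+[0,0,z]);cv2.drawMarker(im,tuple(int(k) for k in q.round()),(0,0,255),0,9,1)
cv2.imwrite("pics/w3.png",im)
E
```

```text
4.85 [0.51253003 0.22310996 0.16092384] [ 9.88463596e-01  1.51456239e-01 -8.32028290e-04  1.85917635e-04] 0.15587982539827372 [-0.06962245  0.63386084 -2.15735742]
```

View pics/w3.png

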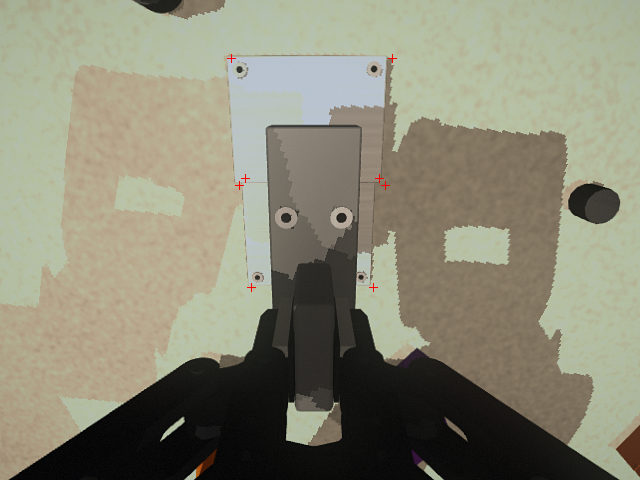

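The jig's corners lie about 4–5 px left of the markers, which is about 3 mm in jig +y. The yaw is right. I'll shift 4 mm that way and descend to just above the seat.

Call:
{"name": "drive_tool", "arguments": {
  "increments": [
    [255, 0.1, -0.4, 2, 0, 0, 0],
    [255, 0.1, -0.4, 5, 0, 0, 0],
    [255, 0.1, -0.4, 7.5, 0, 0, 0],
    [255, 0.1, -0.4, 8.8, 0, 0, 0],
    [255, 0.1, -0.4, 9.5, 0, 0, 0],
    [255, 0.1, -0.4, 9.8, 0, 0, 0],
    [255, 0.1, -0.4, 9.8, 0, 0, 0],
    [255, 0.1, -0.4, 9.8, 0, 0, 0]
  ]
}}

```text
t: 5.65
tcp_pos: [0.5137, 0.2288, 0.0643]
tool_rot: [0.988, 0.152, 0.001, -0.0]
force: [0.8, 0.0, -2.0]
finger_gap: 0.156
```

Call:
{"name": "drive_tool", "arguments": {
  "increments": [
    [255, 0, 0, 0.1, 0, 0, 0],
    [255, 0, 0, 0.2, 0, 0, 0],
    [255, 0, 0, 0.3, 0, 0, 0],
    [255, 0, 0, 0.4, 0, 0, 0],
    [255, 0, 0, 0.4, 0, 0, 0],
    [255, 0, 0, 0.4, 0, 0, 0]
  ]
}}

```text
t: 6.25
tcp_pos: [0.513, 0.2288, 0.0602]
tool_rot: [0.988, 0.152, 0.0, -0.0]
force: [-2.7, -0.4, 5.4]
finger_gap: 0.152
```

Call:
{"name": "drive_tool", "arguments": {
  "increments": [
    [255, 0, 0, 0.05, 0, 0, 0],
    [255, 0, 0, 0.05, 0, 0, 0],
    [255, 0, 0, 0.05, 0, 0, 0]
  ]
}}

```text
t: 6.55
tcp_pos: [0.513, 0.2288, 0.0602]
tool_rot: [0.988, 0.152, 0.0, -0.0]
force: [-3.8, -0.9, 9.5]
finger_gap: 0.155
```

It is firmly seated at the expected height. Now I'll release.

Call:
{"name": "drive_tool", "arguments": {
  "increments": [
    [215, 0, 0, 0, 0, 0, 0],
    [190, 0, 0, 0, 0, 0, 0],
    [150, 0, 0, 0, 0, 0, 0],
    [110, 0, 0, 0, 0, 0, 0],
    [110, 0, 0, 0, 0, 0, 0],
    [110, 0, 0, 0, 0, 0, 0],
    [110, 0, 0, 0, 0, 0, 0],
    [110, 0, 0, -4, 0, 0, 0],
    [110, 0, 0, -8, 0, 0, 0],
    [110, 0, 0, -10, 0, 0, 0],
    [110, 0, 0, -10, 0, 0, 0],
    [110, 0, 0, -10, 0, 0, 0]
  ]
}}

```text
t: 7.75
tcp_pos: [0.5127, 0.2287, 0.1589]
tool_rot: [0.988, 0.152, 0.0, 0.0]
force: [0.4, -0.2, -0.4]
finger_gap: 0.566
```

```bash
python3 - <<'E'
from h import *
c=manip.camera_model("wrist");im=manip.snapshot("wrist")
s=manip.sense();print(s["t"],s["tcp_pos"],s["tool_rot"],s["finger_gap"],s["force"])
a=np.radians(17.5);u=np.array([np.cos(a),np.sin(a),0]);v=np.array([-u[1],u[0],0]);g=np.array([.5132,.2288,0])
im=im[:,:,::-1].copy()
for x,y,z in((.076,.018,.052),(.076,-.018,.052),(.022,.007,.09),(.022,-.007,.09),(-.022,.007,.09),(-.022,-.007,.09)):
    q=pix(c,g+x*u+y*v+[0,0,z]);cv2.drawMarker(im,tuple(int(k) for k in q.round()),(0,0,255),0,9,1)
cv2.imwrite("pics/w4.png",im)
print("nose hover",inc(g+.061*u+[0,0,.16],17.5))
E
```

```text
7.8 [0.51204738 0.22851384 0.15803224] [ 9.88336104e-01  1.52285797e-01 -8.83169742e-04  3.84528585e-05] 0.5717965715563074 [-0.37246596 -0.21839319 -0.12486017]
nose hover (array([ 6.22,  0.01, -0.21]), array([-0.   ,  0.002,  0.   ]))
```

View pics/w4.png

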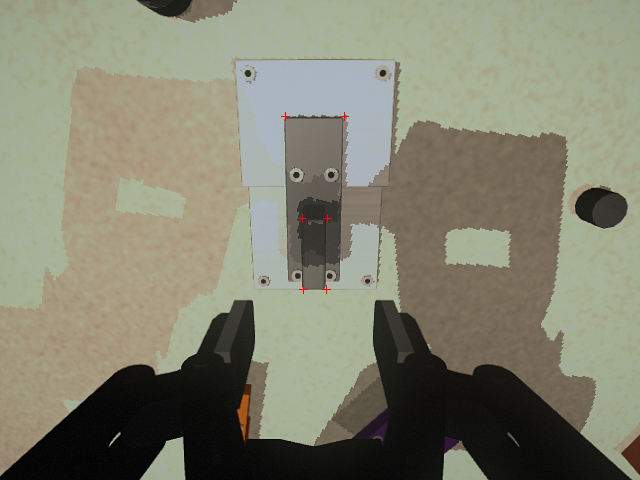

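The bracket sits centred and square, with its edges on the predicted markers: tip corners at (285,117) and (344,117), lug end at (303–326, 289). Next I'll close the fingers, move over the nose and approach it.

Call:
{"name": "drive_tool", "arguments": {
  "increments": [
    [255, 2, 0, 0, 0, 0, 0],
    [255, 5, 0, 0, 0, 0, 0],
    [255, 6.2, 0, 0, 0, 0, 0],
    [255, 6.2, 0, 0, 0, 0, 0],
    [255, 6.2, 0, 0, 0, 0, 0],
    [255, 6.2, 0, 0, 0, 0, 0],
    [255, 6.2, 0, 0, 0, 0, 0],
    [255, 6.2, 0, 0, 0, 0, 0],
    [255, 6.2, 0, 3, 0, 0, 0],
    [255, 6.2, 0, 6.5, 0, 0, 0],
    [255, 6.2, 0, 8.5, 0, 0, 0],
    [255, 6.2, 0, 9.7, 0, 0, 0],
    [255, 6.2, 0, 10.2, 0, 0, 0],
    [255, 6.2, 0, 10.2, 0, 0, 0],
    [255, 6.2, 0, 10.2, 0, 0, 0]
  ]
}}

```text
t: 9.3
tcp_pos: [0.5729, 0.2476, 0.0579]
tool_rot: [0.988, 0.152, 0.001, -0.0]
force: [0.0, 0.7, -0.3]
finger_gap: 0.002
```

Call:
{"name": "drive_tool", "arguments": {
  "increments": [
    [255, 0, 0, 0.1, 0, 0, 0],
    [255, 0, 0, 0.2, 0, 0, 0],
    [255, 0, 0, 0.3, 0, 0, 0],
    [255, 0, 0, 0.4, 0, 0, 0],
    [255, 0, 0, 0.5, 0, 0, 0],
    [255, 0, 0, 0.5, 0, 0, 0]
  ]
}}

```text
t: 9.9
tcp_pos: [0.5721, 0.2474, 0.0521]
tool_rot: [0.988, 0.152, 0.0, 0.0]
force: [-0.9, -0.3, 2.1]
finger_gap: -0.0
```

Call:
{"name": "drive_tool", "arguments": {
  "increments": [
    [255, 0, 0, 0.05, 0, 0, 0],
    [255, 0, 0, 0.1, 0, 0, 0],
    [255, 0, 0, 0.1, 0, 0, 0],
    [255, 0, 0, 0.1, 0, 0, 0],
    [255, 0, 0, 0.1, 0, 0, 0],
    [255, 0, 0, 0.1, 0, 0, 0]
  ]
}}

```text
t: 10.5
tcp_pos: [0.572, 0.2474, 0.0521]
tool_rot: [0.988, 0.152, 0.0, 0.0]
force: [-2.5, -1.1, 9.3]
finger_gap: 0.0
```

It holds about 9 N with no sink. I'll retract straight up and check.

Call:
{"name": "drive_tool", "arguments": {
  "increments": [
    [255, 0, 0, -0.5, 0, 0, 0],
    [255, 0, 0, -2, 0, 0, 0],
    [255, 0, 0, -6, 0, 0, 0],
    [255, 0, 0, -10, 0, 0, 0],
    [255, -5, 0, -11, 0, 0, 0],
    [255, -6, 0, -11, 0, 0, 0],
    [255, -6, 0, -11, 0, 0, 0],
    [255, -6, 0, -11, 0, 0, 0]
  ]
}}

```text
t: 11.3
tcp_pos: [0.5159, 0.2295, 0.1611]
tool_rot: [0.988, 0.152, 0.001, -0.0]
force: [0.2, 0.6, 0.0]
finger_gap: 0.003
```

```bash
python3 - <<'E'
from h import *
c=manip.camera_model("wrist");im=manip.snapshot("wrist")
s=manip.sense();print(s["t"],s["tcp_pos"],s["force"])
a=np.radians(17.5);u=np.array([np.cos(a),np.sin(a),0]);v=np.array([-u[1],u[0],0]);g=np.array([.5132,.2288,0])
im=im[:,:,::-1].copy()
for x,y,z in((.076,.018,.052),(.076,-.018,.052),(.022,.007,.09),(.022,-.007,.09),(-.022,.007,.09),(-.022,-.007,.09)):
    q=pix(c,g+x*u+y*v+[0,0,z]);cv2.drawMarker(im,tuple(int(k) for k in q.round()),(0,0,255),0,9,1)
t=cv2.resize(manip.snapshot("scene")[200:360,230:510,::-1],(560,320),interpolation=cv2.INTER_CUBIC)
cv2.imwrite("pics/w5.png",np.vstack([cv2.resize(im[:320],(560,280)),t]))
E
```

```text
11.35 [0.5163276 0.229586  0.1608716] [ 0.80073278 -0.58757026  0.29529642]
```

View pics/w5.png

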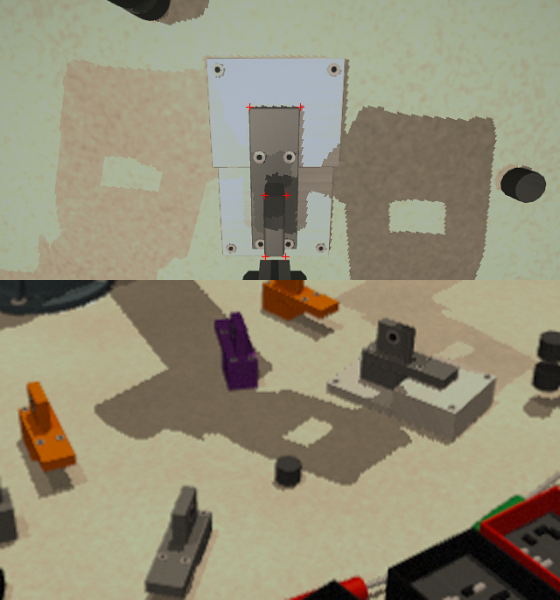

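The last views show the bracket unmoved on the markers, level on the block with its nose on the step. The lookalike is in its place and the arm is clear.

```bash
python3 -c "
from station import manip
print(manip.sign_off(), manip.sense()['t'])"
```

```text
the job is handed in; nothing more can be done
the job is handed in; nothing more can be done
```

The high-nosed bracket is seated on the step block, released and pressed on the nose, and the job is handed in; sign-off gave no verdict. It took about 11.4 s of the 43 s allowed.

- **Choosing the bracket:** I told the two apart by triangulation. The target's lug top came out near 76 mm. The lookalike's nose top came out near 25 mm, which fits its low foot. My first triangulation of the target's nose corners was unusable because I paired the corners wrongly, so I relied on the lug height and the fit of the bar's outline.
- **Placing:** I gripped the lug, carried it over and lowered it until it met the block at the expected height (contact about 7–10 N), then let go. The wrist picture put the jig about 3 mm off the first measurement, so I corrected for that before lowering.
- **Press test:** The closed fingertips held about 9 N on the nose for roughly 0.5 s. The fingertip height stayed at 52.1 mm, so it did not sink or rock.
- **Last checks:** After retracting, the bracket still matched its predicted outline, centred and square, with the nose on the step. The lookalike looks unmoved in the scene picture, though I did not measure it again. The fingers were clear, with force readings within about 1 N of zero.

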